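Roll the doming block and the swage block to their wanted faces

TASK

Get the two forming blocks on the green bench pad ready for work, without picking either of them up: push against each with the fingertips so that it rolls over on its edge. The steel doming block must end flat on the pad with the face that has the one big round cup on top, and the wooden swage block flat on the pad with the face that has the one wide trough along its whole length on top. Both stay on the pad, and the other tools and bottles stay where they are.

Things in the scene. Friction and masses are not known exactly. Their poses are not given: they have to be found in the camera images.
- pad: Flat green bench mat, 280 x 620 x 4 mm, fixed to the bench; its x is its short side, pointing away from the robot, y its long side. Origin at the centre of its underside, on the bench top. It is rubbery (friction on it about 1): a block tips over its far lower edge when the finger pushes near the top and rises with the turning face; a purely level push may just slide it.
- doming_block: Loose 50 mm steel cube, 0.8 to 1 kg, round cups sunk in all faces. Origin at its centre, 25 mm from each face. Its +x axis is the outward normal of the wanted face (one big cup). At the start +z is up (four 18 mm cups in a square) and +x level, to the left, right or away from the robot or anywhere between. Other sides: 4 or more smaller cups; underside: one cup of 28 mm.
- big_cup (a point): Centre of the doming block's wanted face, level with its rim: one cup 37 mm across, 12 mm deep. Pushing the top part of this face into the block, in an arc up and over its opposite lower edge, rolls it over that edge and brings this face to the top; past 45 degrees it falls the rest of the way by itself.
- swage_block: Loose beech bar, 120 mm long, 50 x 50 mm in section, 0.19 to 0.31 kg, lying on the pad. Origin at its centre, y axis along its length. Its +x axis is the outward normal of the wanted long face (trough). At the start +z is up (five half-round grooves across) and +x level, left, right or away from the robot or between. The face opposite the trough has five V grooves across.
- trough (a point): Centre of the swage block's wanted long face, level with its rims: one trough along the whole 120 mm length, 28 mm wide and 12 mm deep, between two flat rims 11 mm wide. The bar rolls over its opposite lower long edge when the upper rim is pushed in the same way, just as the doming block does.
- disc_blanks: Small stack of copper discs on the middle of the pad, 40 mm across and 9 mm high. Leave alone. Origin at the centre of its underside.
- ring_clamp: Wooden ring clamp lying on the middle of the pad, between the two blocks, about 160 mm long, 27 mm wide and 24 mm high, along its own x axis. Leave alone. Origin under its steel band; it reaches 62 mm to its -x and 95 mm to its +x.
- punch_stand: Wooden block, 70 x 130 x 45 mm, with eight upright ball-headed steel punches, 107 mm high in all, left of the pad. Leave alone. Origin at the centre of its underside.
- chasing_hammer: Small hammer lying on the bench beyond the pad, about 255 mm long along its own x axis and 27 mm high, head at +x. Leave alone. Origin near the middle of the handle, on the bench.
- bench_block: Square steel block on a rubber foot, 85 x 85 x 24 mm, left of the pad. Leave alone. Origin at the centre of its underside.
- oil_bottle: White bottle with a red nozzle, 52 mm across and 161 mm high, right of the pad. Leave alone. Origin at the centre of its underside.
- flux_jar: White jar with a black lid, 60 mm across and 60 mm high, right of the pad. Leave alone. Origin at the centre of its underside.
- saw_frame: Jeweller's saw frame lying on the bench beyond the pad, about 265 mm long along its own x axis, 90 mm wide (to its +y) and 25 mm high. Leave alone. Origin on the bench, at the middle of the blade.
There are look-alikes about, which are no part of the job. Leave any turquoise look-alike of the doming_block alone.

How it is judged:
At the end, for the whole second after the job is handed in: Both blocks lie flat and at rest on the pad (their centres 24 to 34 mm above the bench and within 130 mm along x and 295 mm along y of the pad's centre, in the pad's frame), the doming block with its big-cup face and the swage block with its trough face straight up, within 0.1 rad (angle between each of doming_block, swage_block's own x axis and vertical below 0.1 rad and height (world z) of doming_block between 0.024 and 0.034 m and linear speed of each of doming_block, swage_block below 0.02 m/s and x of doming_block in the frame of pad between -0.13 and 0.13 m and y of doming_block in the frame of pad between -0.295 and 0.295 m and height (world z) of swage_block between 0.024 and 0.034 m and x of swage_block in the frame of pad between -0.13 and 0.13 m and y of swage_block in the frame of pad between -0.295 and 0.295 m); the robot touches nothing.
It fails at once if the doming block is lifted clear of the pad instead of being rolled over on its edge (height (world z) of doming_block above 0.056 m or (height (world z) of doming_block above 0.041 m and angle between doming_block's own x axis and vertical below 0.2 rad) or (height (world z) of doming_block above 0.041 m and angle between doming_block's own z axis and vertical below 0.2 rad)).
It fails at once if the swage block is lifted clear of the pad instead of being rolled over on its edge (height (world z) of swage_block above 0.056 m or (height (world z) of swage_block above 0.041 m and angle between swage_block's own x axis and vertical below 0.2 rad) or (height (world z) of swage_block above 0.041 m and angle between swage_block's own z axis and vertical below 0.2 rad)).
It fails at once if another thing is shifted by more than 25 mm (distance of any of disc_blanks, ring_clamp, punch_stand, chasing_hammer, bench_block, oil_bottle, flux_jar, saw_frame from where it was at the start of the episode above 0.025 m).
It fails at once if the oil bottle, the flux jar or the punch stand is tipped over (angle between any of oil_bottle, flux_jar, punch_stand's own z axis and vertical above 0.5 rad).
It also fails if it takes over 45 s, if anything falls off the work surface, if the arm or the gripper's body presses on something with over 40 N, if the wrist force passes 120 N, or if a joint passes its speed limit or range.

ROBOT

A 6-joint arm with a two-finger parallel gripper is mounted at the origin on the work surface. World frame = base frame: x ahead of the robot, y to its left, z up, the work surface at z = 0. Lengths are in m, angles in rad, forces in N, time in s.
With the tool pointing down it reaches from about 0.3 to 0.85 m from the base axis. Payload 4.2 kg.
Tool frame: the origin (TCP) lies between the finger pads; the fingertips stand 14 mm ahead of it and the grasp point (between the pads) lies 5 mm behind it (ctrl.nose_length is the distance from the TCP to the fingertips, in m); z points along the fingers, x is the direction in which the jaws open and shut, and the axes are right-handed (so a half turn about z gives the same grasp; the last joint's range is limited). The gripper opens to 91 mm and grips with 3 to 60 N. Pads are 32 mm wide; open, the fingers measure 118 mm over their backs; the gripper's body (76 mm by 178 mm) begins 60 mm behind the grasp point.
Start: joints at [1.289, 0.32, 1.565, -0, 1.257, -0.02], TCP at [0.149, 0.555, 0.228] pointing down, gripper open.
Joint ranges: [-3.11, 3.11], [-0.84, 2.01], [0.21, 2.61], [-1.34, 4.49], [0.05, 2.63], [-2.56, 2.56]. Speed limits (rad/s): [2.57, 2.57, 3.14, 3.14, 3.14, 3.14].

INTERFACE

Orientations are given as a unit quaternion [x, y, z, w].
In Python, from rig import ctrl, viewer gives the robot as it stands. The module is installed in compiled form; this text tells all that it offers.
- The arm moves only by the shell command python3 -m handwheel 'ROWS'. ROWS is JSON, a list of rows, each a list of 7 numbers: the shift along the tool's x, y, z in mm, then the turn, a rotation vector about the tool's x, y, z in degrees, then the closure, from 0 (fully open) to 1 (shut). In form: [[dx, dy, dz, wx, wy, wz, jaw], ...]. A call has 1 to 8 rows; each row shifts and turns the pose as measured when the row begins, along the tool's axes as they then stand; what a row does not reach is not made up. A row lasts 1/8 s, in which the tool goes at most 62.5 mm and 10.7 degrees, less where a joint would pass 70% of its speed; a pose out of reach is approached as far as the arm can. A call with a gripper value outside its range is refused whole. The fingers move at their own pace and stop on an object; the grip force is fixed at half the most. Time passes only in rows, so rows that do not move let the fingers close. It gives the time, the measured TCP pose, the force and the opening at its end, in the units of the state.
- ctrl.read_state(): the state, without advancing time (a new reading comes with each control period).
- viewer.capture(name): name is "side" or "top" or "wrist"; returns the picture (384x512x3 uint8, red, green, blue); there is no depth.
- viewer.camera_model(name): a dict with "camera_matrix" (3x3 intrinsics, pixels), "extrinsics" (4x4, takes a point from world to camera coordinates). Camera axes: x right, y down, z forward; pixel columns grow to the right and rows downward; lengths in m; the calibration is good to about 2 mm. A picture is of the moment at which its call begins: read the wrist's pose just before it. camera_model takes no time and is no camera call; for the wrist camera it gives the pose at the moment of the call.
- ctrl.job_done(): hands the job in, once; it reports no verdict.
The state is a dict: "time": time; "joint_pos": joint angles; "joint_velocities": joint speeds; "tau": joint torques, N m; "ee_pos": TCP position; "orientation": TCP orientation; "force": force on the tool from outside, world axes, zero at the start; "ft_torque": the same for the moment, N m; "width": opening from 0.0 (shut) to 1.0 (fully open).
Only numpy, scipy, OpenCV 4.12 (cv2) and the standard library are available. Lean on these libraries where they do the work, as an engineer would, in place of code of your own. Each camera call takes 0.05 s, during which the arm holds its last target.

## Working session

There is one attempt and no reset: what is moved stays moved. The work goes in short steps, Python scripts to look and compute and a shell command to move; the robot and the scene stay as the last step left them, time stands still between calls to the robot, and variables do not carry over. Pictures are saved under pics/ and viewed, and the job is handed in when it is done.

```bash
mkdir -p pics
python3 - <<'E'
from rig import ctrl, viewer
import cv2
s=ctrl.read_state();print(s['time'],s['ee_pos'],s['orientation'],s['width'],ctrl.nose_length)
for n in ('top','side'):
    im=viewer.capture(n);cv2.imwrite(f'pics/{n}0.png',im[...,::-1])
    m=viewer.camera_model(n);print(n,m['camera_matrix'].round(1).tolist(),m['extrinsics'].round(3).tolist())
E
```

```text
0.0 [0.14868324 0.5549562  0.22710591] [ 7.93355977e-01  6.08757333e-01 -7.26305142e-04  5.25978953e-04] 0.999803916524581 0.014
top [[429.8, 0.0, 253.9], [0.0, 429.8, 192.9], [0.0, 0.0, 1.0]] [[0.002, -1.0, -0.005, 0.022], [-0.997, -0.002, -0.081, 0.557], [0.081, 0.005, -0.997, 1.147], [0.0, 0.0, 0.0, 1.0]]
side [[457.5, 0.0, 251.1], [0.0, 457.5, 190.9], [0.0, 0.0, 1.0]] [[0.875, -0.484, -0.016, -0.479], [-0.373, -0.652, -0.661, 0.256], [0.309, 0.584, -0.751, 1.369], [0.0, 0.0, 0.0, 1.0]]
```

View pics/top0.png

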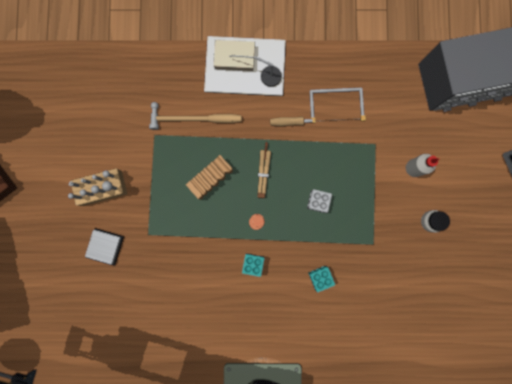

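View pics/side0.png

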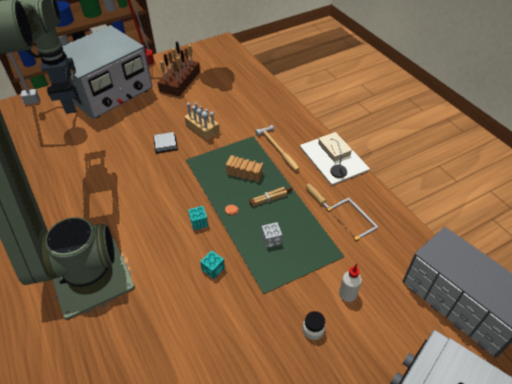

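The top view shows the swage bar at about (209,177), the clamp at (264,172), the discs at (257,222) and the steel cube at (320,201). The turquoise look-alikes are off the pad. I'll enlarge both blocks and measure them.

```bash
cat > h.py <<'E'
import numpy as np,cv2
from rig import viewer
def ray(n,u,v,z):
    m=viewer.camera_model(n);K=m['camera_matrix'];E=m['extrinsics'];R=E[:3,:3];t=E[:3,3]
    c=-R.T@t;d=R.T@np.linalg.solve(K,[u,v,1]);return c+d*(z-c[2])/d[2]
def proj(n,p):
    m=viewer.camera_model(n);K=m['camera_matrix'];E=m['extrinsics'];q=K@(E[:3,:3]@np.asarray(p)+E[:3,3]);return q[:2]/q[2]
E
python3 - <<'E'
import cv2,numpy as np
from h import *
t=cv2.imread('pics/top0.png');s=cv2.imread('pics/side0.png')
def crop(i,x,y,w,h,S): return cv2.resize(i[y:y+h,x:x+w],(400,300),interpolation=cv2.INTER_CUBIC)
o=np.vstack([np.hstack([crop(t,176,147,64,48,0),crop(t,290,178,64,48,0)]),np.hstack([crop(s,213,144,64,48,0),crop(s,240,210,64,48,0)])])
cv2.imwrite('pics/crops.png',o)
m=viewer.camera_model('side')['extrinsics'];print('sidecam',-m[:3,:3].T@m[:3,3])
m=viewer.camera_model('top')['extrinsics'];print('topcam',-m[:3,:3].T@m[:3,3])
print([ray('top',u,v,0.004).round(3) for u,v in[(153,136),(377,143),(375,243),(149,236)]])
E
```

```text
sidecam [ 0.09163137 -0.86442354  1.18858288]
topcam [0.46146637 0.01730089 1.1885101 ]
[array([0.717, 0.306, 0.004]), array([ 0.698, -0.32 ,  0.004]), array([ 0.421, -0.308,  0.004]), array([0.439, 0.311, 0.004])]
```

View pics/crops.png

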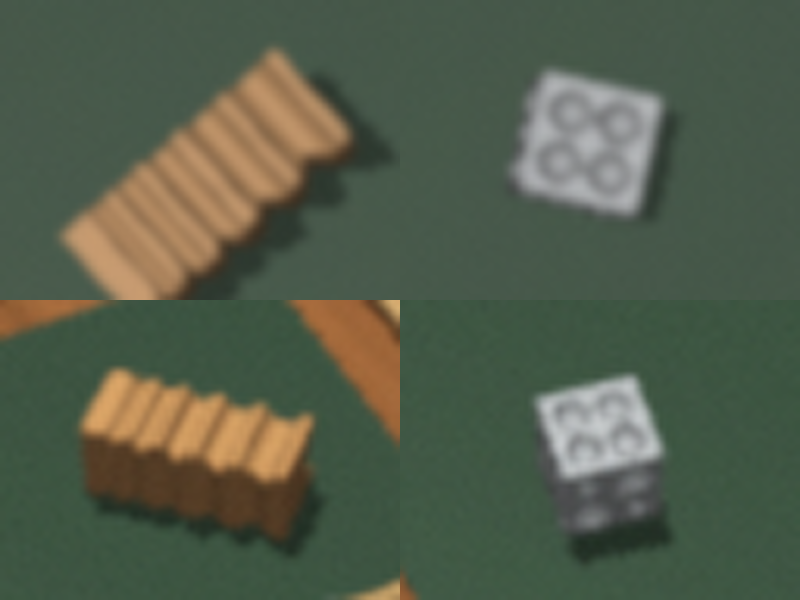

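The bar's face on the near right shows V grooves, so its trough faces away-left. I can't tell yet which side the cube's big cup is on, so I'll look at the wrist camera and measure the positions.

Run:
```python
import cv2,numpy as np
from h import *
from rig import ctrl
from scipy.spatial.transform import Rotation as R
s=ctrl.read_state()
T=R.from_quat(s['orientation']).as_matrix();print(T.round(3).tolist())
m=viewer.camera_model('wrist');E=m['extrinsics'];c=-E[:3,:3].T@E[:3,3]
print('cam in tool',(T.T@(c-s['ee_pos'])).round(3),'cam axes in tool',(T.T@E[:3,:3].T).round(2).tolist(),m['camera_matrix'].round(0).tolist())
im=viewer.capture('wrist');cv2.imwrite('pics/w0.png',im[...,::-1])
# top-face corners (crop scale 6.25) 
f=lambda x,y,ox,oy:(ox+x/6.25-.42,oy+y/6.25-.42)
for nm,pts,o in (('cube',[(545,70),(662,97),(637,216),(520,187)],(290-64,178)),('bar',[(275,48),(352,135),(62,238)],(176,147))):
    for p in pts: print(nm,ray('top',*f(*p,*o),0.054).round(4))
i=cv2.imread('pics/top0.png');h=cv2.cvtColor(i,cv2.COLOR_BGR2HSV)
mask=((h[...,0]<22)&(h[...,1]>90)&(h[...,2]>90)).astype('uint8')
mask[:, :180]=0;mask[:,240:]=0;mask[:150]=0;mask[205:]=0
c,_=cv2.findContours(mask,0,2);c=max(c,key=cv2.contourArea);r=cv2.minAreaRect(c);print(r)
for p in cv2.boxPoints(r):print('bar box',p,ray('top',*p,0.054).round(4))
h2=i.copy()
m2=((h[...,1]<40)&(h[...,2]>120)).astype('uint8');m2[:, :300]=0;m2[:,340:]=0;m2[:185]=0;m2[220:]=0
c,_=cv2.findContours(m2,0,2);c=max(c,key=cv2.contourArea);r=cv2.minAreaRect(c);print(r)
for p in cv2.boxPoints(r):print('cube box',p,ray('top',*p,0.054).round(4))
```

```text
[[0.259, 0.966, -0.0], [0.966, -0.259, -0.002], [-0.002, -0.0, -1.0]]
cam in tool [-0.001 -0.083 -0.156] cam axes in tool [[1.0, 0.0, 0.0], [-0.0, 0.95, 0.3], [-0.0, -0.3, 0.95]] [[308.0, 0.0, 255.0], [0.0, 308.0, 189.0], [0.0, 0.0, 1.0]]
cube [ 0.5652 -0.133   0.054 ]
cube [ 0.5538 -0.1823  0.054 ]
cube [ 0.5035 -0.1712  0.054 ]
cube [ 0.5156 -0.122   0.054 ]
bar [0.6573 0.1148 0.054 ]
bar [0.6199 0.0817 0.054 ]
bar [0.5756 0.2046 0.054 ]
((209.03805541992188, 176.4669952392578), (19.396018981933594, 45.593238830566406), 49.08561706542969)
bar box [185.45938 184.06853] [0.5772 0.2047 0.054 ]
bar box [219.9137  154.20811] [0.6575 0.1139 0.054 ]
bar box [232.61673 168.86546] [0.6181 0.0797 0.054 ]
bar box [198.16241 198.72588] [0.5383 0.1705 0.054 ]
((319.294921875, 200.22190856933594), (20.911935806274414, 19.787639617919922), 12.994616508483887)
cube box [306.882   207.51125] [ 0.5156 -0.1169  0.054 ]
cube box [311.33145 188.23033] [ 0.5667 -0.1291  0.054 ]
cube box [331.70786 192.93257] [ 0.5543 -0.1829  0.054 ]
cube box [327.2584  212.21349] [ 0.5033 -0.1705  0.054 ]
```

View pics/w0.png

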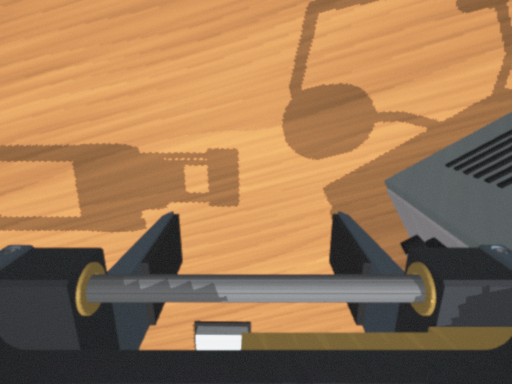

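The bar's centre is near (0.598, 0.142) with the trough normal around (0.75, 0.66). The cube's centre is near (0.534, -0.152), yaw -13°. The side view shows small cups on its right face, so the big cup is on the left or away. I'll move the wrist camera to look at the left face, with a helper that converts targets into tool-frame rows.

```bash
cat > plan.py <<'E'
import numpy as np,sys,json
from rig import ctrl
from scipy.spatial.transform import Rotation as R
# usage: plan.py x y z yaw(deg of tool x) n jaw : prints suggested rows for a straight tool-down move
def plan(x,y,z,yaw,n,jaw):
    s=ctrl.read_state();p=np.array(s['ee_pos']);M=R.from_quat(s['orientation'])
    c,sn=np.cos(np.radians(yaw)),np.sin(np.radians(yaw))
    G=R.from_matrix(np.array([[c,sn,0],[sn,-c,0],[0,0,-1]]))
    w=(M.inv()*G).as_rotvec()
    d=(np.array([x,y,z])-p)/n
    for k in range(n):
        Mk=M*R.from_rotvec(w*k/n)
        print((Mk.inv().apply(d)*1000).round(1).tolist(),np.degrees(w/n).round(2).tolist(),jaw)
a=[float(v) for v in sys.argv[1:]]
plan(*a[:4],int(a[4]),a[5])
E
python3 plan.py 0.57 0.03 0.2 -13 14 1
```

```text
[-28.4, 38.8, 2.0] [0.0, 0.0, 6.29] 1.0
[-24.0, 41.7, 2.0] [0.0, 0.0, 6.29] 1.0
[-19.3, 44.0, 2.0] [0.0, 0.0, 6.29] 1.0
[-14.4, 45.9, 2.0] [0.0, 0.0, 6.29] 1.0
[-9.3, 47.2, 2.0] [0.0, 0.0, 6.29] 1.0
[-4.0, 47.9, 2.0] [0.0, 0.0, 6.29] 1.0
[1.2, 48.1, 2.0] [0.0, 0.0, 6.29] 1.0
[6.5, 47.6, 2.0] [0.0, 0.0, 6.29] 1.0
[11.7, 46.6, 2.0] [0.0, 0.0, 6.29] 1.0
[16.7, 45.1, 2.0] [0.0, 0.0, 6.29] 1.0
[21.5, 43.0, 2.0] [0.0, 0.0, 6.29] 1.0
[26.1, 40.4, 2.0] [0.0, 0.0, 6.29] 1.0
[30.4, 37.3, 2.0] [0.0, 0.0, 6.29] 1.0
[34.3, 33.7, 2.0] [0.0, 0.0, 6.29] 1.0
```

```bash
python3 -m handwheel '[[-28,39,2,0,0,6.3,1],[-24,42,2,0,0,6.3,1],[-19,44,2,0,0,6.3,1],[-14,46,2,0,0,6.3,1],[-9,47,2,0,0,6.3,1],[-4,48,2,0,0,6.3,1],[1,48,2,0,0,6.3,1]]'; python3 -m handwheel '[[6,48,2,0,0,6.3,1],[12,47,2,0,0,6.3,1],[17,45,2,0,0,6.3,1],[22,43,2,0,0,6.3,1],[26,40,2,0,0,6.3,1],[30,37,2,0,0,6.3,1],[34,34,2,0,0,6.3,1],[0,0,0,0,0,0,1]]'
python3 - <<'E'
from h import *
im=viewer.capture('wrist');cv2.imwrite('pics/w1.png',im[...,::-1])
E
python3 plan.py 0.57 0.03 0.2 -13 1 1
```

```text
time: 1.02
ee_pos: [0.3618, 0.2858, 0.2112]
orientation: [0.966, 0.258, -0.001, 0.001]
force: [1.3, -0.3, -0.5]
width: 0.262
time: 2.02
ee_pos: [0.5701, 0.004, 0.1953]
orientation: [0.99, -0.139, -0.001, 0.001]
force: [-0.2, 0.0, 0.0]
width: 0.003
[-5.9, -24.0, -4.8] [0.12, 0.17, -2.92] 1.0
```

View pics/w1.png

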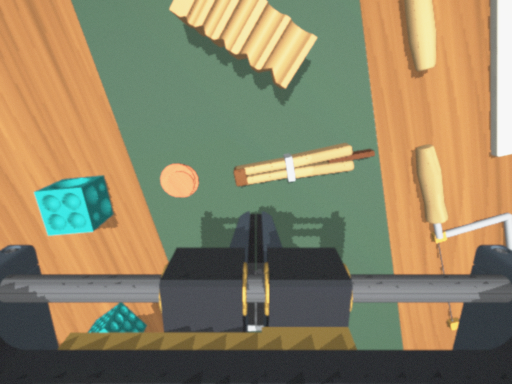

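The wrist view has +y at the top of the image, and the gripper hides everything below about row 210, including the cube. The top-view crop hints at small cups on the left face, so I'll check the away face from beyond the cube.

```bash
python3 plan.py 0.72 -0.23 0.2 -13 6 1
```

```text
[35.0, 30.8, -0.8] [0.02, 0.03, -0.49] 1.0
[34.7, 31.1, -0.8] [0.02, 0.03, -0.49] 1.0
[34.4, 31.4, -0.8] [0.02, 0.03, -0.49] 1.0
[34.2, 31.7, -0.8] [0.02, 0.03, -0.49] 1.0
[33.9, 32.0, -0.8] [0.02, 0.03, -0.49] 1.0
[33.6, 32.3, -0.8] [0.02, 0.03, -0.49] 1.0
```

```bash
python3 -m handwheel '[[34,31,-1,0,0,-0.5,1],[34,31,-1,0,0,-0.5,1],[34,32,-1,0,0,-0.5,1],[34,32,-1,0,0,-0.5,1],[34,32,-1,0,0,-0.5,1],[34,32,-1,0,0,-0.5,1],[0,0,0,0,0,0,1]]'
python3 - <<'E'
from h import *
im=viewer.capture('wrist')[...,::-1]
p=proj('wrist',[.534,-.152,.03]);print(p)
cv2.imwrite('pics/w2.png',cv2.resize(im[:240,:320],(800,600),interpolation=cv2.INTER_CUBIC))
E
```

```text
time: 2.95
ee_pos: [0.7201, -0.2239, 0.1995]
orientation: [0.995, -0.103, -0.005, -0.002]
force: [-0.1, -0.1, -0.6]
width: 0.005
[ 72.17116418 145.32276319]
```

View pics/w2.png

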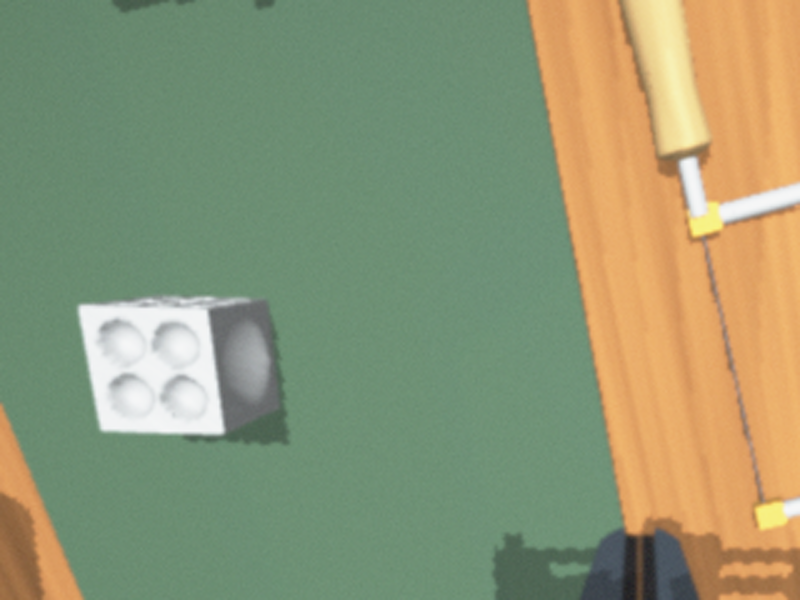

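The away face, at about (245,365) in the enlarged view, has the one big cup, so I'll push the cube towards the robot. I'm going down beyond it now.

```bash
python3 plan.py 0.592 -0.165 0.13 -13 4 1
```

```text
[-33.9, -7.4, 17.9] [-0.05, 0.16, 0.3] 1.0
[-34.0, -7.2, 17.8] [-0.05, 0.16, 0.3] 1.0
[-34.1, -7.1, 17.7] [-0.05, 0.16, 0.3] 1.0
[-34.2, -6.9, 17.6] [-0.05, 0.16, 0.3] 1.0
```

```bash
python3 -m handwheel '[[-34,-7,18,0,0.2,0.3,1],[-34,-7,18,0,0.2,0.3,1],[-34,-7,18,0,0.1,0.3,1],[-34,-7,17,0,0.1,0.3,1],[0,0,0,0,0,0,1]]'
python3 plan.py 0.592 -0.165 0.063 -13 3 1
python3 - <<'E'
from h import *
im=viewer.capture('side')[...,::-1]
cv2.imwrite('pics/s1.png',cv2.resize(im[150:330,180:420],(800,600),interpolation=cv2.INTER_CUBIC))
E
```

```text
time: 3.62
ee_pos: [0.5826, -0.1522, 0.1286]
orientation: [0.994, -0.108, -0.002, -0.004]
force: [0.9, -0.6, -0.2]
width: 0.005
[4.1, 3.7, 21.8] [-0.15, 0.1, 0.19] 1.0
[4.1, 3.6, 21.8] [-0.15, 0.1, 0.19] 1.0
[4.0, 3.5, 21.9] [-0.15, 0.1, 0.19] 1.0
```

View pics/s1.png

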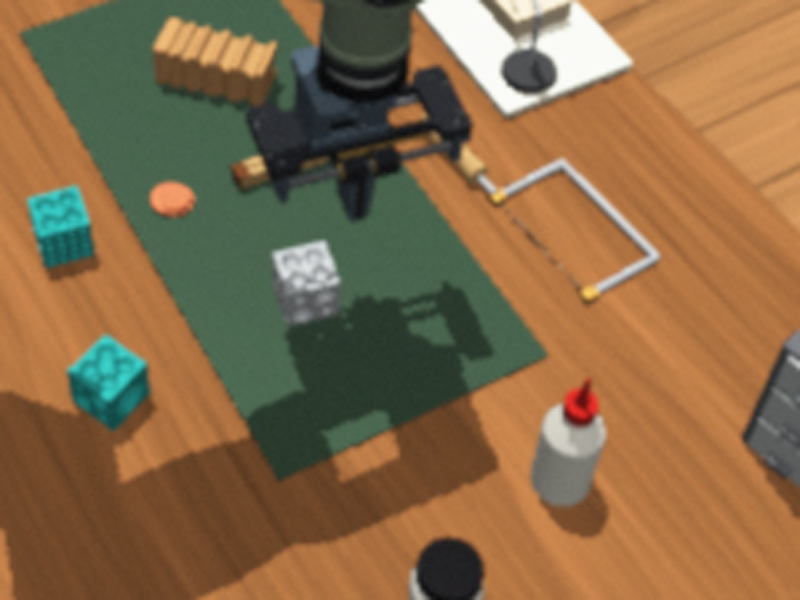

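The fingers at about (352,200) in the enlarged view are beyond and above the cube (307,280), with open pad below them. I'll move back a little and go down.

```bash
python3 -m handwheel '[[6,4,5,0,0,0.5,1],[6,4,22,0,0,0,1],[0,4,22,0,0,0,1],[0,0,16,0,0,0,1],[0,0,0,0,0,0,1]]'
python3 plan.py 0.592 -0.165 0.063 -13 1 1
```

```text
time: 4.3
ee_pos: [0.602, -0.1679, 0.0659]
orientation: [0.994, -0.112, 0.006, -0.003]
force: [-0.3, 0.1, -0.2]
width: 0.008
[-10.4, -0.6, 2.8] [-0.41, -0.61, 0.13] 1.0
```

```bash
python3 -m handwheel '[[-10,0,2,0,0,0,1],[-9,0,1,0,0,0,1],[-4,0,0,0,0,0,1],[0,0,0,0,0,0,1]]'
python3 plan.py 0.592 -0.165 0.063 -13 1 1;python3 -m handwheel '[[-4,0,0,0,0,0,1],[-2,0,0,0,0,0,1]]'
```

```text
time: 4.8
ee_pos: [0.5792, -0.1624, 0.0647]
orientation: [0.994, -0.112, 0.008, -0.003]
force: [0.4, -0.7, 0.5]
width: 0.009
[13.0, -0.3, 1.9] [-0.41, -0.83, 0.14] 1.0
time: 5.05
ee_pos: [0.5735, -0.1612, 0.0651]
orientation: [0.994, -0.112, 0.008, -0.003]
force: [-0.5, -0.5, -0.1]
width: 0.003
```

```bash
python3 -m handwheel '[[-2,0,2,0,0,0,1],[-2,0,1,0,0,0,1]]';python3 -m handwheel '[[-3,0,0,0,0,0,1]]';python3 -m handwheel '[[-3,0,0,0,0,0,1]]'
```

```text
time: 5.3
ee_pos: [0.5696, -0.1603, 0.0619]
orientation: [0.994, -0.112, 0.008, -0.003]
force: [-1.3, 0.6, -0.9]
width: 0.004
time: 5.42
ee_pos: [0.5684, -0.16, 0.0623]
orientation: [0.994, -0.112, 0.011, -0.002]
force: [4.3, -1.5, 1.7]
width: 0.0
time: 5.55
ee_pos: [0.5675, -0.1598, 0.0631]
orientation: [0.994, -0.112, 0.013, -0.002]
force: [6.0, -0.3, 2.3]
width: 0.007
```

Contact is made, at 4–6 N. Now the arc up and over.

```bash
python3 -m handwheel '[[-7,0,-6,0,0,0,1],[-7,0,-6,0,0,0,1],[-8,0,-4,0,0,0,1],[-8,0,-4,0,0,0,1]]'
python3 - <<'E'
from h import *
im=viewer.capture('side')[...,::-1]
cv2.imwrite('pics/s2.png',cv2.resize(im[190:280,220:340],(800,600),interpolation=cv2.INTER_CUBIC))
E
```

```text
time: 6.05
ee_pos: [0.5359, -0.1527, 0.0833]
orientation: [0.994, -0.112, 0.013, -0.002]
force: [1.4, -0.6, -0.1]
width: 0.004
```

View pics/s2.png

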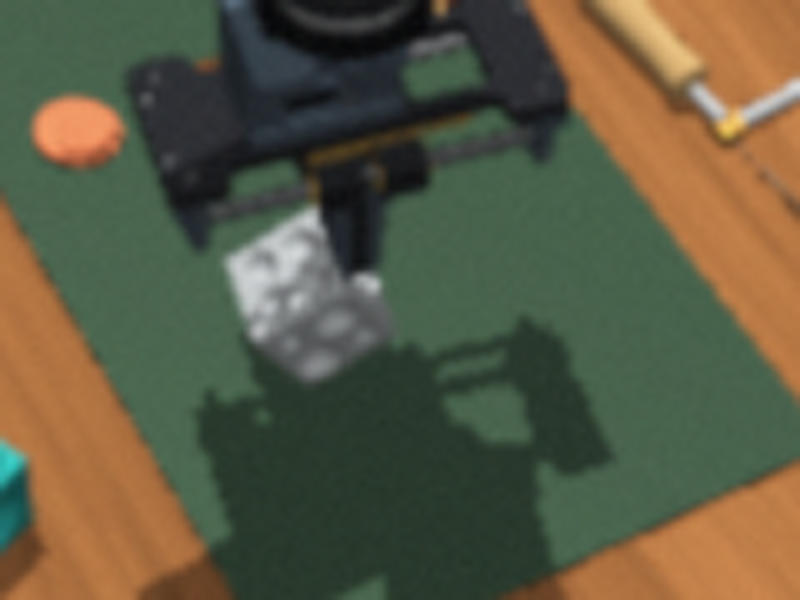

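The cube is tilting cleanly, about 30° so far, with the fingertip on the cup face. I'll carry on over the top.

```bash
python3 -m handwheel '[[-9,0,-2,0,0,0,1],[-9,0,-1,0,0,0,1],[-9,0,-1,0,0,0,1],[-9,0,0,0,0,0,1],[0,0,-3,0,0,0,1]]'
python3 - <<'E'
from h import *
im=viewer.capture('side')[...,::-1]
cv2.imwrite('pics/s3.png',cv2.resize(im[190:280,200:320],(800,600),interpolation=cv2.INTER_CUBIC))
E
```

```text
time: 6.72
ee_pos: [0.4936, -0.1429, 0.089]
orientation: [0.994, -0.112, 0.009, -0.003]
force: [0.3, -0.2, 0.4]
width: 0.006
```

View pics/s3.png

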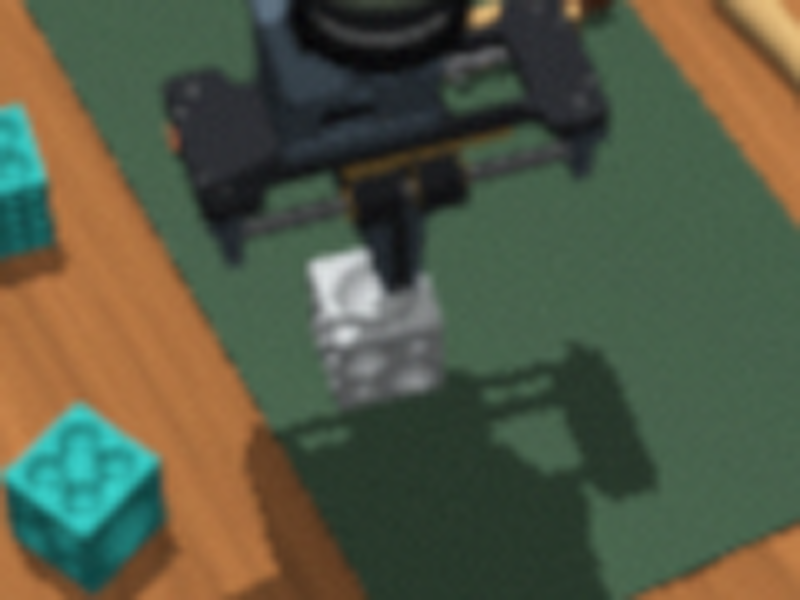

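The big cup is now on top and the cube looks flat. I'll lift away and travel to the far-left side of the bar.

```bash
python3 -m handwheel '[[0,0,-25,0,0,0,1],[0,0,-30,0,0,0,1],[0,0,-25,0,0,0,1]]';python3 plan.py 0.651 0.189 0.15 41.3 9 1
```

```text
time: 7.15
ee_pos: [0.4928, -0.1434, 0.1702]
orientation: [0.994, -0.112, 0.008, -0.003]
force: [-0.1, -0.5, 0.0]
width: 0.008
[8.9, -39.9, 2.7] [0.0, -0.11, -6.02] 1.0
[13.0, -38.8, 2.7] [0.0, -0.11, -6.02] 1.0
[17.0, -37.2, 2.6] [0.0, -0.11, -6.02] 1.0
[20.8, -35.2, 2.6] [0.0, -0.11, -6.02] 1.0
[24.4, -32.8, 2.5] [0.0, -0.11, -6.02] 1.0
[27.7, -30.1, 2.5] [0.0, -0.11, -6.02] 1.0
[30.7, -27.0, 2.4] [0.0, -0.11, -6.02] 1.0
[33.4, -23.6, 2.4] [0.0, -0.11, -6.02] 1.0
[35.7, -20.0, 2.3] [0.0, -0.11, -6.02] 1.0
```

```bash
python3 -m handwheel '[[9,-40,2,0,-0.1,-6,1],[13,-39,2,0,-0.1,-6,1],[17,-37,2,0,-0.1,-6,1],[21,-35,2,0,-0.1,-6,1],[24,-33,2,0,-0.1,-6,1],[28,-30,2,0,-0.1,-6,1],[31,-27,2,0,-0.1,-6,1],[33,-24,2,0,-0.1,-6,1]]';python3 plan.py 0.651 0.189 0.13 41.3 3 1
```

```text
time: 8.15
ee_pos: [0.6404, 0.1597, 0.1612]
orientation: [0.95, 0.312, 0.007, 0.003]
force: [1.0, -0.3, -0.1]
width: 0.003
[8.5, -5.9, 10.4] [0.22, -0.22, -1.63] 1.0
[8.7, -5.6, 10.4] [0.22, -0.22, -1.63] 1.0
[8.9, -5.3, 10.4] [0.22, -0.22, -1.63] 1.0
```

Run:
```python
from h import *
im=viewer.capture('top')[...,::-1]
cv2.imwrite('pics/t1.png',cv2.resize(im[120:250,150:360],(800,495),interpolation=cv2.INTER_CUBIC))
```

```text
(no output)
```

View pics/t1.png

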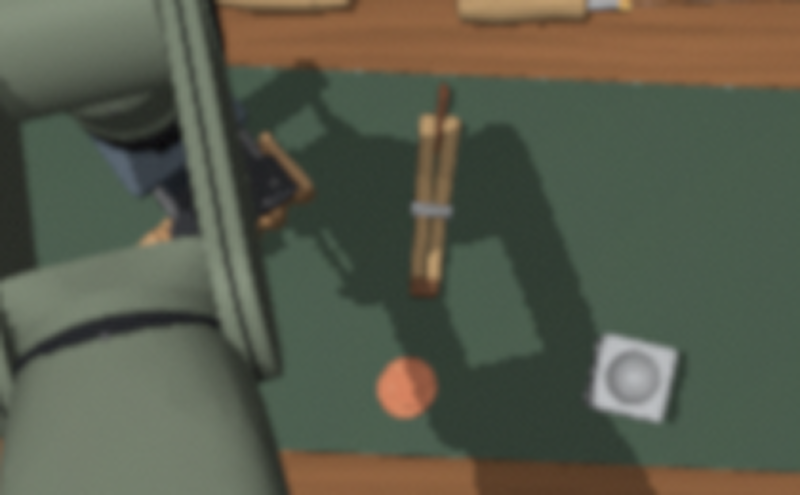

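The cube at about (633,378) lies flat with the big cup up. Next I'll finish the approach to the bar and check its far face with the wrist camera.

```bash
python3 -m handwheel '[[11,-6,10,0,0,-1.6,1],[12,-6,10,0,0,-1.6,1],[11,-5,10,0,0,-1.6,1],[0,0,0,0,0,0,1]]';python3 plan.py 0.651 0.189 0.063 41.3 3 1
python3 - <<'E'
from h import *
im=viewer.capture('wrist')[...,::-1]
cv2.imwrite('pics/w3.png',im)
E
```

```text
time: 8.7
ee_pos: [0.6599, 0.2011, 0.1276]
orientation: [0.934, 0.356, 0.008, 0.002]
force: [-0.2, 0.3, 0.3]
width: 0.003
[-5.2, 0.8, 21.5] [0.19, -0.26, 0.15] 1.0
[-5.1, 0.9, 21.5] [0.19, -0.26, 0.15] 1.0
[-5.0, 1.0, 21.5] [0.19, -0.26, 0.15] 1.0
```

View pics/w3.png

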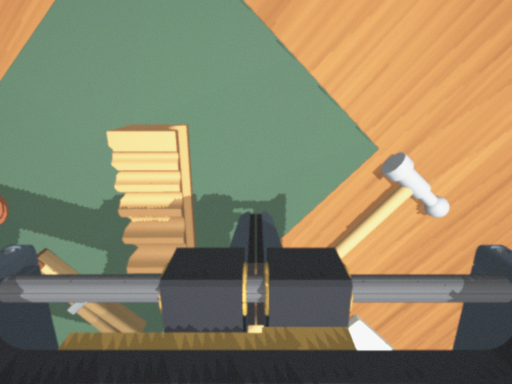

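The bar's far face (the edge at column ~188) shows a straight rim with no V grooves, so that is the trough side. I'll go down beside it.

```bash
python3 -m handwheel '[[-5,1,21,0,-0.3,0,1],[-5,1,21,0,-0.2,0,1],[-5,1,20,0,-0.2,0,1],[-5,0,2,0,0,0,1],[0,0,0,0,0,0,1]]';python3 plan.py 0.624 0.165 0.063 41.3 1 1
```

```text
time: 9.38
ee_pos: [0.649, 0.1817, 0.0663]
orientation: [0.935, 0.354, 0.005, 0.005]
force: [0.4, 0.2, 0.4]
width: 0.006
[-29.8, -4.1, 3.1] [0.79, -0.32, 0.21] 1.0
```

```bash
python3 -m handwheel '[[-8,-2,2,0,0,0,1],[-8,-2,1,0,0,0,1],[-4,0,1,0,0,0,1],[0,0,0,0,0,0,1]]';python3 -m handwheel '[[-3,0,0,0,0,0,1]]';python3 -m handwheel '[[-3,0,0,0,0,0,1]]';python3 plan.py 0.624 0.165 0.063 41.3 1 1
```

```text
time: 9.88
ee_pos: [0.6312, 0.1709, 0.0646]
orientation: [0.935, 0.354, 0.007, 0.006]
force: [0.7, 0.1, 0.3]
width: 0.007
time: 10.0
ee_pos: [0.6291, 0.169, 0.0647]
orientation: [0.935, 0.354, 0.008, 0.006]
force: [0.9, 0.1, 0.8]
width: 0.002
time: 10.12
ee_pos: [0.6268, 0.167, 0.0647]
orientation: [0.935, 0.354, 0.008, 0.006]
force: [0.9, 0.7, -0.5]
width: 0.008
[-3.5, -0.4, 1.7] [0.91, -0.58, 0.22] 1.0
```

```bash
python3 -m handwheel '[[0,0,2.5,0,0,0,1],[0,0,1,0,0,0,1]]';python3 -m handwheel '[[-3,0,0,0,0,0,1]]';python3 -m handwheel '[[-2,0,0,0,0,0,1]]'
```

```text
time: 10.38
ee_pos: [0.6269, 0.1669, 0.061]
orientation: [0.935, 0.354, 0.008, 0.006]
force: [0.7, 0.4, -0.1]
width: -0.003
time: 10.5
ee_pos: [0.6253, 0.1654, 0.061]
orientation: [0.935, 0.354, 0.009, 0.005]
force: [1.9, 2.5, 2.0]
width: 0.003
time: 10.62
ee_pos: [0.6248, 0.1648, 0.0616]
orientation: [0.935, 0.354, 0.01, 0.005]
force: [2.2, 2.6, 1.5]
width: 0.003
```

Contact again, about 3 N. Same arc for the bar.

```bash
python3 -m handwheel '[[-7,0,-6,0,0,0,1],[-7,0,-6,0,0,0,1],[-8,0,-4,0,0,0,1],[-8,0,-4,0,0,0,1]]'
python3 - <<'E'
from h import *
im=viewer.capture('side')[...,::-1]
cv2.imwrite('pics/s4.png',cv2.resize(im[120:225,185:325],(800,600),interpolation=cv2.INTER_CUBIC))
E
```

```text
time: 11.12
ee_pos: [0.5995, 0.1429, 0.0823]
orientation: [0.935, 0.354, 0.009, 0.006]
force: [0.2, -0.2, -0.4]
width: 0.006
```

View pics/s4.png

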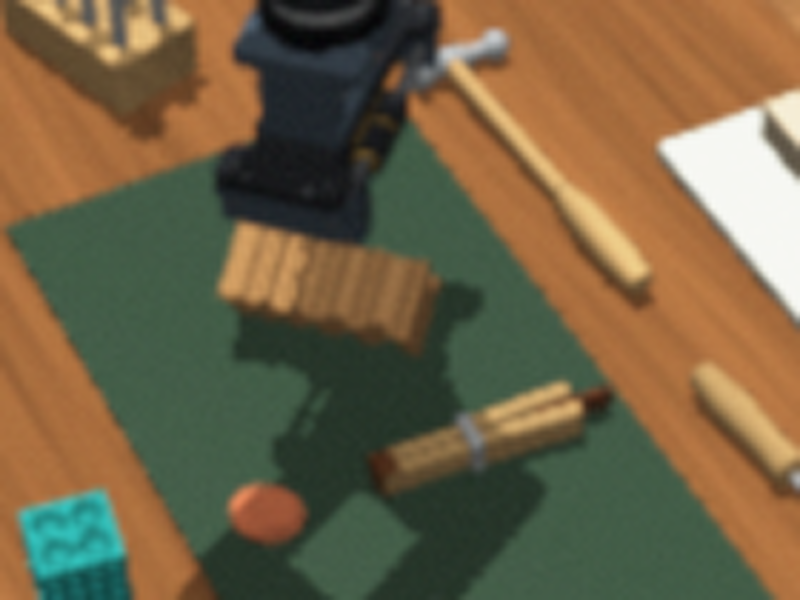

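The bar is tilting over its near-right edge and is clear of the clamp and the discs. I'll continue.

```bash
python3 -m handwheel '[[-9,0,-2,0,0,0,1],[-9,0,-1,0,0,0,1],[-9,0,-1,0,0,0,1],[-9,0,0,0,0,0,1],[0,0,-3,0,0,0,1]]'
python3 - <<'E'
from h import *
im=viewer.capture('side')[...,::-1]
cv2.imwrite('pics/s5.png',cv2.resize(im[120:225,185:325],(800,600),interpolation=cv2.INTER_CUBIC))
E
```

```text
time: 11.8
ee_pos: [0.5683, 0.116, 0.0891]
orientation: [0.935, 0.354, 0.007, 0.006]
force: [0.9, 0.4, 0.4]
width: 0.004
```

View pics/s5.png

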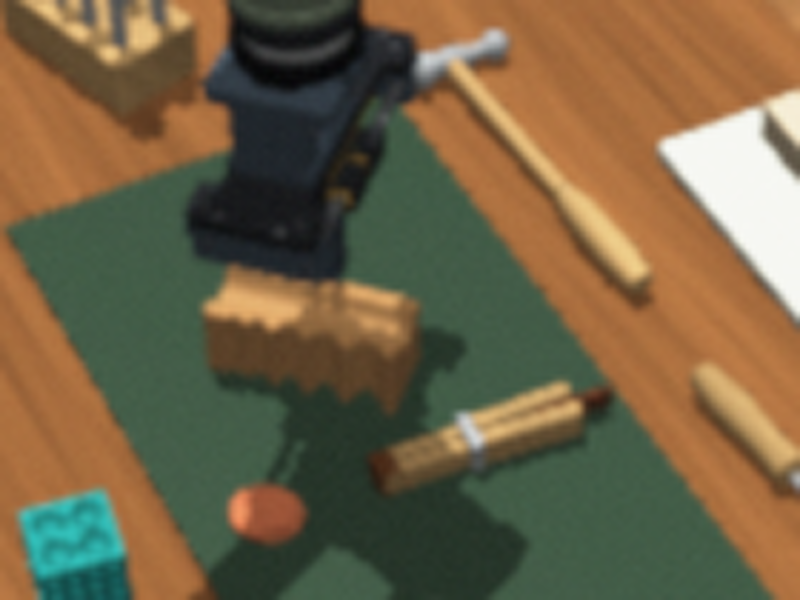

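The bar has rolled and the trough is on top. I'll lift off, move clear and check both blocks from above.

```bash
python3 -m handwheel '[[0,0,-25,0,0,0,1],[0,0,-35,0,0,0,1],[0,0,-40,0,0,0,1],[40,-10,-10,0,0,0,1],[40,-40,0,0,0,0,1],[20,-50,0,0,0,0,1],[0,-55,0,0,0,0,1],[0,0,0,0,0,0,1]]'
python3 - <<'E'
from h import *
im=viewer.capture('top')[...,::-1]
cv2.imwrite('pics/t2.png',cv2.resize(im[100:280,60:460],(800,360),interpolation=cv2.INTER_CUBIC))
im=viewer.capture('side')[...,::-1]
cv2.imwrite('pics/s6.png',cv2.resize(im[130:280,185:385],(800,600),interpolation=cv2.INTER_CUBIC))
E
```

```text
time: 12.85
ee_pos: [0.5424, 0.3066, 0.203]
orientation: [0.935, 0.353, 0.011, 0.005]
force: [0.2, -0.6, 0.4]
width: 0.003
```

View pics/t2.png

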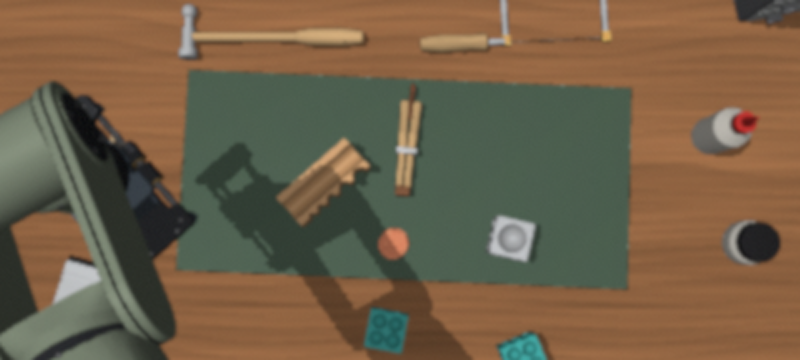

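View pics/s6.png

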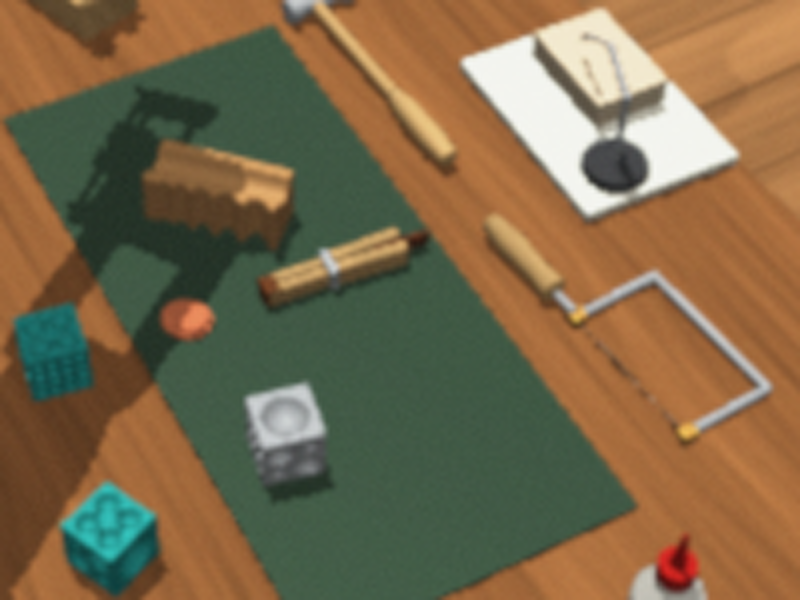

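Both blocks are flat on the pad with the wanted faces up. The arm is clear and nothing else seems to have moved, so I'm handing in.

Run:
```python
from h import *
from rig import ctrl
print(ray('top',316,219,.054),ray('top',222,191,.054))
print(ctrl.job_done())
```

```text
[ 0.48533224 -0.14070478  0.054     ] [0.55891297 0.10752422 0.054     ]
the job is handed in; nothing more can be done
None
```

Both blocks are rolled over and the job is handed in. I took no verdict from it, since `job_done` reports none. The last move ended at about 12.9 s of the 45 s.

- **How:** I pushed each block near the top with the closed fingertips, in an arc up and over its far lower edge. Neither block was picked up, and the forces I read stayed at or below about 6.5 N.
- **Doming block:** it lies flat on the pad with the big cup up, centred near (0.485, -0.141). That is about 0.08 m to the robot's side of the pad's centre, inside the 0.13 m limit.
- **Swage block:** it lies flat on the pad with the trough up, centred near (0.559, 0.108).
- **Everything else:** in the last top and side pictures the other tools and bottles looked unmoved and the arm was clear of everything. I judged this, and that both blocks lie flat, by eye without measuring shifts or tilt.
- **What went wrong:** my first wrist view missed the cube because the gripper hid it. A second view from beyond the cube showed the big cup on its away face. No check failed or disagreed.

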